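# Load the colour reader's sample turntable from light to dark

### The arm

A 6-joint arm with a two-finger parallel gripper is mounted at the origin on a cart in front of the work surface, level with it; the furniture and walls round the work are solid. World frame = base frame: x ahead of the robot, y to its left, z up, the work surface at z = 0. Lengths are in m, angles in rad, forces in N, time in s.
With the tool pointing down it reaches from about 0.375 to 0.9 m from the base axis. Payload 3.1 kg.
Tool frame: the origin (TCP) lies at the very end of the fingers, on their centre line; the grasp point (between the pads) lies 19 mm behind it (hold_point_z is the distance from the TCP to the grasp point, in m); z points along the fingers, x is the direction in which the jaws open and shut, and the axes are right-handed (so a half turn about z gives the same grasp; the last joint's range is limited). The gripper opens to 87 mm and grips with 3 to 60 N. Pads are 19 mm wide; open, the fingers measure 117 mm over their backs; the gripper's body (75 mm by 190 mm) begins 51 mm behind the grasp point.
Start: joints at [-1.458, 0.527, 1.433, -0, 1.181, -0.178], TCP at [0.18, -0.599, 0.192] pointing down, gripper open.
Joint ranges: [-3.08, 3.08], [-0.75, 2.2], [0.22, 2.44], [-1.43, 4.57], [0, 2.65], [-2.85, 2.85]. Speed limits (rad/s): [2.79, 2.79, 3.14, 3.14, 3.14, 3.14].

### API

Orientations are given as a unit quaternion [x, y, z, w].
In Python, from rig import * gives the robot as it stands.
- The arm moves only by the tool carry_out, never from a script. Its argument "deltas" is a list of rows, each a list of 7 numbers: the closure, from -1 (fully open) to 1 (shut), then the shift along the tool's x, y, z in units of 25 mm (1.0 is 25 mm), then the turn, a rotation vector about the tool's x, y, z in degrees. In form: [[jaw, x, y, z, rx, ry, rz], ...]. A call has 1 to 8 rows; each row is the pose to reach, as a shift and turn from the pose commanded when the call began, along the tool's axes at that moment; what a row does not reach only later rows make up. A row lasts 1/10 s, in which the tool goes at most 50 mm and 8.59 degrees, less where a joint would pass 70% of its speed; a pose out of reach is approached as far as the arm can. A call with a gripper value outside its range is refused whole. The fingers move at their own pace and stop on an object; "force" is the grip in N (left out, the last holds). Time passes only in rows, so rows that repeat a pose let the fingers close. It gives the time, the measured TCP pose, the force and the opening at its end, in the units of the state.
- get_obs(): the state, without advancing time (a new reading comes with each control period).
- camera(name): name is "side" or "top" or "wrist"; returns (picture, depth): 420x560x3 uint8, red, green, blue; 420x560 float32, m along the optical axis (not along the pixel's ray), 0 where there is no reading.
- camera_info(name): a dict with "mtx" (3x3 intrinsics, pixels), "origin" and "rotation" of the camera in the world. Camera axes: x right, y down, z forward; pixel columns grow to the right and rows downward; lengths in m; the calibration is good to about 2 mm. A picture is of the moment at which its call begins: read the wrist's pose just before it. camera_info takes no time and is no camera call; for the wrist camera it gives the pose at the moment of the call.
- hand_in(): hands the job in, once; it reports no verdict.
Trained networks look in the newest picture that a camera, given by its name, has taken for a name from the list of things; names that differ only in an ending like _2 or _b are one class to them, and where a whole thing is asked for, a point or a joint stands for the part that bears it (a point fixed in the world has none). Each returns a list of dicts, best first, with "score" (0 to 1); they miss things now and then, are a little off and sometimes report something else, mostly with a low value. They report only what shows in the picture. A call takes as long as a camera call. They do not tell look-alikes from the thing itself.
- spot_in(camera, target): "pixel" ([row, column] in pixels, amid what is visible of it).
The state is a dict: "time": time; "q": joint angles; "joint_velocities": joint speeds; "joint_torque": joint torques, N m; "position": TCP position; "tool_rot": TCP orientation; "ft_force": force on the tool from outside, world axes, zero at the start; "moment": the same for the moment, N m; "grip_width": finger opening in m.
Only numpy, scipy, OpenCV 4.12 (cv2) and the standard library are available. Lean on these libraries where they do the work, as an engineer would, in place of code of your own. Each camera call takes 0.05 s, during which the arm holds its last target.

### The job

Load the colour reader's turntable for its next run, lightest colour first so that dark paste does not taint the light readings: stand the yellow jar in the green cup, then, going clockwise as seen from above, the magenta jar in the cup next to it, the blue jar next after that (straight across from the yellow one), and the black jar in the last cup, between the blue and the yellow. Each jar must stand upright and fully down in its cup; do not tip any jar over on the way, and leave the beaker and the dropper bottle standing where they are.

Things in the scene. Friction and masses are not known exactly. Their poses are not given: they have to be found in the camera images.
- jar_yellow: Closed sample jar with a screw lid (the lid is fixed), yellow body and yellow lid, 48 mm across, 74 mm tall, 0.1 to 0.25 kg; stands upright on the bench. Origin: centre of the underside; z up. Pinch it round the lid or upper body from above.
- jar_magenta: Closed sample jar with a screw lid (the lid is fixed), magenta (dark red) body and red lid, 48 mm across, 74 mm tall, 0.1 to 0.25 kg; stands upright on the bench. Origin: centre of the underside; z up. Pinch it round the lid or upper body from above.
- jar_blue: Closed sample jar with a screw lid (the lid is fixed), blue body and blue lid, 48 mm across, 78 mm tall, 0.1 to 0.25 kg; stands upright on the bench. Origin: centre of the underside; z up. Pinch it round the lid or upper body from above.
- jar_black: Closed sample jar with a screw lid (the lid is fixed), dark grey body and black lid, 48 mm across, 78 mm tall, 0.1 to 0.25 kg; stands upright on the bench. Origin: centre of the underside; z up. Pinch it round the lid or upper body from above.
- cup_green: The one green cup on the sample turntable: the first place of the run. Open round cup fixed on the turntable, 75 mm from its axis; 28 mm high, 72 mm across outside at the rim, 65 mm clear at the mouth, narrowing to 57 mm at 8 mm height; inner floor 4 mm above its underside. Origin: centre of its underside (44 mm above the bench); z up, x away from the turntable's axis.
- cup_2: Dark grey cup, the next one clockwise (seen from above) after the green cup. Same size and axes as the green cup. The turntable is a level 240 mm aluminium disc that turns freely about its upright axis against slight friction (about 2 N at a cup); it may be turned.
- cup_3: Dark grey cup straight across the turntable from the green cup, second clockwise after it. Same size and axes as the green cup. The turntable's centre hub, 40 mm across, reaches 16 mm above the cups' underside. A fixed black sensor, 107 mm high above the bench and 44 mm wide, stands beside the turntable on the far side from the robot, 131 mm and more from the axis.
- cup_4: Dark grey cup, third clockwise after the green cup (next to it on the other side). Same size and axes as the green cup.
- beaker: Bystander: empty clear beaker, 71 mm across, 88 mm tall, loose, near the jars. Origin: centre of the underside; z up.
- dropper_bottle: Bystander: brown dropper bottle with a black cap, 35 mm across, 112 mm tall, loose, near the jars. Origin: centre of the underside; z up.
Mind the look-alikes: they are no part of the job. What is shaped like the jar_magenta but purple or turquoise is not meant.

How it is judged:
By the outcome, as a careful person would: the job done as asked, in the order asked, and still so for the second after the job is handed in, with the robot touching nothing.
It also fails if it takes over 99 s, if anything falls off the work surface, if the arm or the gripper's body presses on something with over 40 N, if the wrist force passes 120 N, or if a joint passes its speed limit or range.

## Working session

There is one attempt and no reset: what is moved stays moved. The work goes in short steps, Python scripts to look and compute and a tool call to move; the robot and the scene stay as the last step left them, time stands still between calls to the robot, and variables do not carry over. Pictures are saved under pics/ and viewed, and the job is handed in when it is done.

Besides the shell and the picture viewer there is one more tool, called in YAML: its name, and indented under it one key for each argument. carry_out: Moves the arm, as the interface text tells. Its arguments: {"type":"object","properties":{"deltas":{"type":"array"},"force":{"type":"number"}},"required":["deltas"]}

```bash
ls; mkdir -p pics
cat > h.py <<'E'
from rig import *
import numpy as np, cv2
def save(name,im): cv2.imwrite('pics/'+name,cv2.cvtColor(im,cv2.COLOR_RGB2BGR))
def unproj(cam,info,depth,r,c):
    d=depth[int(r),int(c)]
    K=np.array(info['mtx']); p=np.array([(c-K[0,2])/K[0,0]*d,(r-K[1,2])/K[1,1]*d,d])
    return np.array(info['rotation'])@p+np.array(info['origin'])
def cloud(info,depth):
    K=np.array(info['mtx']); h,w=depth.shape
    c,r=np.meshgrid(np.arange(w),np.arange(h))
    p=np.stack([(c-K[0,2])/K[0,0]*depth,(r-K[1,2])/K[1,1]*depth,depth],-1)
    P=p@np.array(info['rotation']).T+np.array(info['origin'])
    P[depth<=0]=np.nan
    return P
E
python3 - <<'E'
from h import *
np.set_printoptions(precision=4,suppress=True)
for n in ['top','side','wrist']:
    i=camera_info(n); im,d=camera(n); save(n+'0.png',im); np.savez('/tmp/'+n+'0.npz',im=im,d=d,K=i['mtx'],o=i['origin'],R=i['rotation'])
    print(n,np.array(i['origin']),np.array(i['rotation']).tolist(),np.array(i['mtx']).tolist())
print(get_obs())
E
```

```text
pics
top [ 0.3849 -0.0796  1.3283] [0.7111356166078951, -0.700679499187627, 0.03984382929450856, -0.041795256633202396] [[541.6874987683761, 0.0, 275.8062663014801], [0.0, 541.6874987683761, 208.910221547822], [0.0, 0.0, 1.0]]
side [0.3459 0.7675 0.7003] [-0.09262689462573026, 0.8898463785818108, -0.4448676750044462, 0.04106619842363186] [[442.56886001364785, 0.0, 282.67108467474975], [0.0, 442.56886001364785, 202.45777152794204], [0.0, 0.0, 1.0]]
wrist [ 0.2558 -0.575   0.3841] [0.7944422846569839, -0.5895582551947498, -0.08830602151974401, 0.11612306680444144] [[295.6725164627995, 0.0, 280.7010423837821], [0.0, 295.6725164627995, 206.16444743991903], [0.0, 0.0, 1.0]]
{'time': 0.15, 'q': array([-1.4575,  0.5282,  1.4336, -0.    ,  1.1814, -0.1785]), 'joint_velocities': array([ 0.0002, -0.0019, -0.0026,  0.0005, -0.0006, -0.0005]), 'joint_torque': array([ -0.0002, -44.0433, -17.6842,   0.0633,   0.0553,  -0.0001]), 'position': array([ 0.1798, -0.5979,  0.191 ]), 'tool_rot': array([ 0.8024, -0.5968, -0.0006, -0.0006]), 'ft_force': array([-0.1807,  0.2142,  0.2978]), 'moment': array([-0.0505,  0.0786,  0.0435]), 'grip_width': 0.08696198221785623}
```

View pics/top0.png

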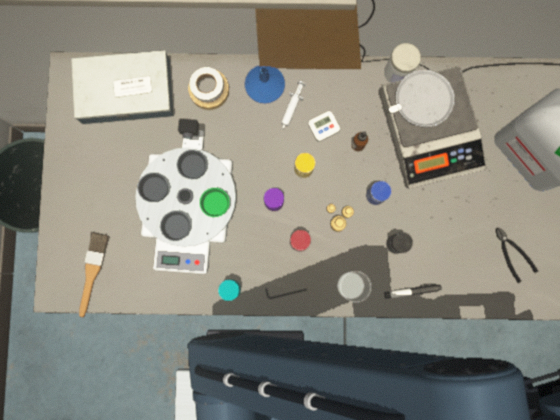

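View pics/side0.png

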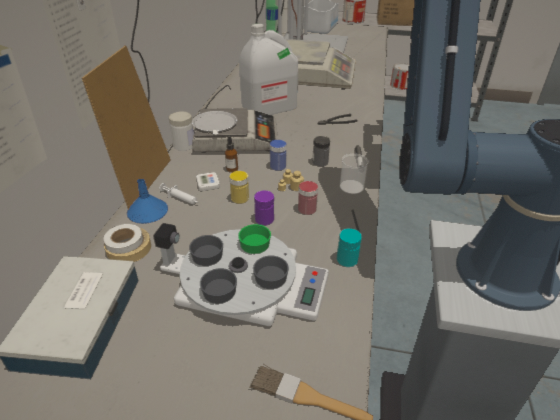

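View pics/wrist0.png

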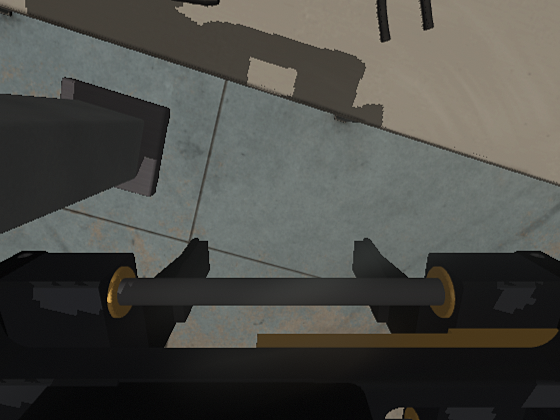

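Top picture, candidates as (row, col): the red/magenta jar is at (240,300). The purple look-alike is at (198,274) and the turquoise one at (290,229). Yellow is at (163,305), blue at (192,379), black at (242,400), the dropper at (141,360) and the beaker at (287,353). The green cup is at (202,215). Clockwise from it come (225,177), (188,154) and (164,192). Next I'll measure these.

Run:
```python
from h import *
np.set_printoptions(precision=4,suppress=True)
for t in ['jar_yellow','jar_magenta','jar_blue','jar_black','cup_green','cup_2','beaker','dropper_bottle']:
    print(t,[(np.round(x['pixel']).tolist(),round(x['score'],2)) for x in spot_in('top',t)][:5])
z=np.load('/tmp/top0.npz'); info=dict(mtx=z['K'],origin=z['o'],rotation=z['R']); d=z['d']; im=z['im']
P=cloud(info,d)
print('table',[P[r,c] for r,c in [(200,340),(120,230),(260,330)]])
for n,(r,c) in dict(yellow=(163,305),mag=(240,300),blue=(192,379),black=(242,400),purple=(198,274),turq=(290,229),drop=(141,360),beaker=(287,353)).items():
    # top surface pixels
    W=P[r-22:r+22,c-22:c+22]; zz=P[r-3:r+4,c-3:c+4,2]; h=np.nanmedian(zz)
    m=np.abs(W[...,2]-h)<0.006
    m=np.nan_to_num(m).astype(np.uint8)
    k,l,s,cen=cv2.connectedComponentsWithStats(m)
    b=l[22,22] or 1+np.argmax(s[1:,4]); pts=W[l==b]
    (cx,cy),rad=cv2.minEnclosingCircle(pts[:,:2].astype(np.float32))
    print(n,'h',h,'mean',pts.mean(0),'circ',cx,cy,rad,len(pts))
# cups: rim points
W=P[135:265,125:245]
m=np.nan_to_num((W[...,2]>0.066)&(W[...,2]<0.080)).astype(np.uint8)
k,l,s,cen=cv2.connectedComponentsWithStats(m)
for b in range(1,k):
    if s[b,4]>40:
        pts=W[l==b]; A=np.c_[2*pts[:,:2],np.ones(len(pts))]; sol=np.linalg.lstsq(A,(pts[:,:2]**2).sum(1),rcond=None)[0]
        print('rim',cen[b][::-1]+[135,125],pts[:,2].mean(),sol[:2],np.sqrt(sol[2]+sol[0]**2+sol[1]**2),s[b,4])
save('crop0.png',cv2.resize(im[130:310,120:440],None,fx=2.5,fy=2.5,interpolation=cv2.INTER_CUBIC))
```

```text
jar_yellow [([167.0, 306.0], 0.92), ([189.0, 379.0], 0.57)]
jar_magenta [([239.0, 299.0], 0.88), ([202.0, 273.0], 0.82), ([294.0, 227.0], 0.58)]
jar_blue [([191.0, 380.0], 0.76)]
jar_black [([240.0, 398.0], 0.68)]
cup_green [([201.0, 213.0], 0.72)]
cup_2 [([185.0, 152.0], 0.82), ([224.0, 176.0], 0.79), ([161.0, 189.0], 0.67)]
beaker [([284.0, 354.0], 0.8)]
dropper_bottle [([142.0, 359.0], 0.65)]Traceback (most recent call last):
  File "<stdin>", line 6, in <module>
  File "h.py", line 12, in cloud
    P=p@np.array(info['rotation']).T+np.array(info['origin'])
      ~^~~~~~~~~~~~~~~~~~~~~~~~~~~~~
ValueError: matmul: Input operand 1 has a mismatch in its core dimension 0, with gufunc signature (n?,k),(k,m?)->(n?,m?) (size 4 is different from 3)
```

```bash
python3 - <<'E'
s=open('h.py').read()
s=s.replace("np.array(info['rotation'])","Rm(info['rotation'])").replace("def save","from scipy.spatial.transform import Rotation\ndef Rm(q): return Rotation.from_quat(np.array(q)).as_matrix()\ndef save")
open('h.py','w').write(s)
E
cat > meas.py <<'E'
from h import *
np.set_printoptions(precision=4,suppress=True)
z=np.load('/tmp/top0.npz'); info=dict(mtx=z['K'],origin=z['o'],rotation=z['R']); d=z['d']; im=z['im']
P=cloud(info,d)
print('table',[P[r,c] for r,c in [(200,340),(120,230),(260,330)]])
for n,(r,c) in dict(yellow=(163,305),mag=(240,300),blue=(192,379),black=(242,400),purple=(198,274),turq=(290,229),drop=(141,360),beaker=(287,353)).items():
    W=P[r-22:r+22,c-22:c+22]; zz=P[r-3:r+4,c-3:c+4,2]; h=np.nanmedian(zz)
    m=np.abs(W[...,2]-h)<0.006
    m=np.nan_to_num(m).astype(np.uint8)
    k,l,s,cen=cv2.connectedComponentsWithStats(m)
    b=l[22,22] or 1+np.argmax(s[1:,4]); pts=W[l==b]
    (cx,cy),rad=cv2.minEnclosingCircle(pts[:,:2].astype(np.float32))
    print(n,'h',h,'mean',pts.mean(0),'circ',cx,cy,rad,len(pts))
W=P[135:265,125:245]
m=np.nan_to_num((W[...,2]>0.066)&(W[...,2]<0.080)).astype(np.uint8)
k,l,s,cen=cv2.connectedComponentsWithStats(m)
for b in range(1,k):
    if s[b,4]>40:
        pts=W[l==b]; A=np.c_[2*pts[:,:2],np.ones(len(pts))]; sol=np.linalg.lstsq(A,(pts[:,:2]**2).sum(1),rcond=None)[0]
        print('rim',cen[b][::-1]+[135,125],pts[:,2].mean(),sol[:2],np.sqrt(sol[2]+sol[0]**2+sol[1]**2),s[b,4])
save('crop0.png',cv2.resize(im[130:310,120:440],None,fx=2.5,fy=2.5,interpolation=cv2.INTER_CUBIC))
E
python3 meas.py
```

```text
table [array([ 0.5634, -0.2331,  0.0003]), array([ 0.7627,  0.044 , -0.0006]), array([ 0.4153, -0.2085,  0.0039])]
yellow h 0.0743362752854968 mean [ 0.6419 -0.1407  0.0742] circ 0.6419057846069336 -0.14100077748298645 0.024143947288393974 311
mag h 0.07419409445580927 mean [ 0.4606 -0.1319  0.0742] circ 0.4606856107711792 -0.13220763206481934 0.02388625219464302 327
blue h 0.07826087096648393 mean [ 0.5769 -0.3179  0.078 ] circ 0.5773749351501465 -0.31775134801864624 0.024663588032126427 324
black h 0.0781760422213118 mean [ 0.4581 -0.3666  0.0781] circ 0.45782437920570374 -0.3672685921192169 0.024380523711442947 336
purple h 0.07483100328069969 mean [ 0.5576 -0.0685  0.0741] circ 0.557709276676178 -0.06835074722766876 0.024055197834968567 319
turq h 0.07419906592715542 mean [0.3432 0.032  0.074 ] circ 0.3429705798625946 0.03187841549515724 0.02399098128080368 339
drop h 0.06685914374816648 mean [ 0.7008 -0.2726  0.0653] circ 0.7039998173713684 -0.2751607894897461 0.016081154346466064 56
beaker h 0.001839515379794765 mean [ 0.3552 -0.2619  0.0022] circ 0.35574474930763245 -0.258606880903244 0.03193444386124611 452
rim [162.0303 189.8848] 0.07128411769249143 [0.6352 0.1267] 0.03352814633725241 165
rim [186.241  150.4217] 0.07102334150633649 [0.5791 0.2163] 0.03346119278945737 166
rim [201.1375 212.8438] 0.07165550864571561 [0.5455 0.0704] 0.033444683780306496 160
rim [224.1916 173.485 ] 0.07131832074432198 [0.4893 0.1599] 0.0335644799886096 167
```

View pics/crop0.png

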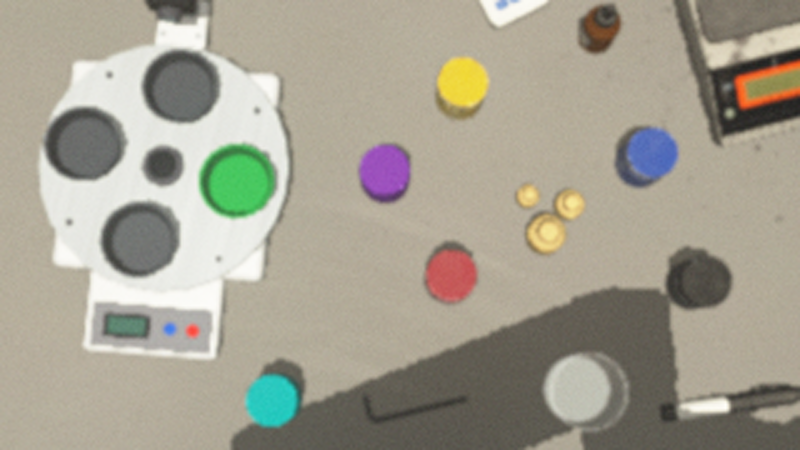

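The crop confirms the picks. The red-lidded jar with the dark-red body, at top-picture (240,300), is jar_magenta. The purple jar (198,274) and the turquoise jar (290,229) are the look-alikes. All the heights and cup radii fit the given sizes. Next I'll check clearance round each grasp with the jaws along y.

```bash
cat > clr.py <<'E'
from h import *
np.set_printoptions(precision=4,suppress=True)
Q=[]
for n in ['top','side']:
    z=np.load(f'/tmp/{n}0.npz'); P=cloud(dict(mtx=z['K'],origin=z['o'],rotation=z['R']),z['d']).reshape(-1,3); Q.append(P[np.isfinite(P[:,0])])
    if n=='side':
        pass
for nm,c in dict(y=(.642,-.141),m=(.4606,-.132),bl=(.577,-.318),bk=(.458,-.367),green=(.5455,.0704),c2=(.4893,.16),c3=(.579,.2163),c4=(.635,.1267)).items():
  for P in Q:
    dx=P[:,0]-c[0];dy=P[:,1]-c[1]
    r=np.hypot(dx,dy)
    b=(abs(dx)<.05)&(abs(dy)<.11)&(r>.032)&(P[:,2]<.3); f=(abs(dx)<.015)&(abs(dy)<.064)&(r>.032)&(P[:,2]<.3)
    print(nm,'body max z',np.percentile(P[b,2],[99,100]) if b.any() else None,P[b][np.argmax(P[b,2])],'finger max z',P[f,2].max() if f.any() else None)
o=get_obs();print(o['time'],o['position'],Rotation.from_quat(o['tool_rot']).as_matrix())
E
python3 clr.py
```

```text
y body max z [0.0064 0.0107] [ 0.6615 -0.2045  0.0107] finger max z 0.007639527413406677
y body max z [0.0023 0.0036] [ 0.604  -0.2322  0.0036] finger max z 0.0021904795195397675
m body max z [0.0489 0.056 ] [ 0.5059 -0.2173  0.056 ] finger max z 0.007856012843215687
m body max z [0.0482 0.0502] [ 0.5048 -0.2278  0.0502] finger max z 0.0022868664802722094
bl body max z [0.0405 0.0475] [ 0.6249 -0.3977  0.0475] finger max z 0.008271392470702299
bl body max z [0.039  0.0434] [ 0.626  -0.3891  0.0434] finger max z 0.0033233948996520546
bk body max z [0.0062 0.0084] [ 0.4455 -0.2931  0.0084] finger max z 0.008269746647785237
bk body max z [0.0026 0.0045] [ 0.4383 -0.4255  0.0045] finger max z 0.0029725260868668224
green body max z [0.0742 0.0781] [0.528  0.0407 0.0781] finger max z 0.0776556418524994
green body max z [0.0719 0.0736] [0.5112 0.0692 0.0736] finger max z 0.07274968992183473
c2 body max z [0.074 0.078] [0.5113 0.0658 0.078 ] finger max z 0.07711716398658042
c2 body max z [0.0716 0.0736] [0.5112 0.0692 0.0736] finger max z 0.0733040378288885
c3 body max z [0.0738 0.0787] [0.6021 0.1198 0.0787] finger max z 0.0736851646161083
c3 body max z [0.0718 0.0737] [0.601  0.1243 0.0737] finger max z 0.07244576200701935
c4 body max z [0.074  0.0803] [0.6639 0.1098 0.0803] finger max z 0.07581806434621452
c4 body max z [0.0721 0.074 ] [0.6663 0.1196 0.074 ] finger max z 0.07365852503012216
0.55 [ 0.1798 -0.5985  0.1917] [[ 0.2877 -0.9577 -0.    ]
 [-0.9577 -0.2877  0.    ]
 [-0.      0.     -1.    ]]
```

carry_out:
  deltas:
    - [-1, -0.5, -0.9, 0, 0, 0, 3]
    - [-1, -1.3, -2.4, 0, 0, 0, 6]
    - [-1, -2.2, -4.1, 0, 0, 0, 9]
    - [-1, -3.1, -5.8, 0, 0, 0, 12]
    - [-1, -4.0, -7.5, 0, 0, 0, 15]
    - [-1, -4.9, -9.2, 0, 0, 0, 16.7]
    - [-1, -5.8, -10.9, 0, 0, 0, 16.7]
    - [-1, -6.7, -12.6, 0, 0, 0, 16.7]
  force: 30

```text
time: 1.35
position: [0.4346, -0.3461, 0.192]
tool_rot: [0.707, -0.707, 0.0, 0.0]
ft_force: [0.5, -0.9, 0.1]
grip_width: 0.0872
```

carry_out:
  deltas:
    - [-1, -1.2, -1.2, 0, 0, 0, 0]
    - [-1, -2.5, -2.5, 0, 0, 0, 0]
    - [-1, -3.8, -3.8, 0, 0, 0, 0]
    - [-1, -5.1, -5.1, 0, 0, 0, 0]
    - [-1, -6.4, -6.4, 0.5, 0, 0, 0]
    - [-1, -7.5, -7.6, 1.0, 0, 0, 0]
    - [-1, -8.0, -8.1, 1.7, 0, 0, 0]
    - [-1, -8.2, -8.3, 2.5, 0, 0, 0]

```text
time: 2.15
position: [0.643, -0.1404, 0.1292]
tool_rot: [0.708, -0.706, 0.001, -0.001]
ft_force: [-1.0, -0.6, -0.1]
grip_width: 0.0872
```

carry_out:
  deltas:
    - [-1, 0, 0, 0.5, 0, 0, 0]
    - [-1, 0, 0, 1.2, 0, 0, 0]
    - [-1, 0, 0, 1.9, 0, 0, 0]
    - [-1, 0, 0, 2.6, 0, 0, 0]
    - [-1, 0, 0, 3.1, 0, 0, 0]
    - [-1, 0, 0, 3.35, 0, 0, 0]
    - [-1, 0, 0, 3.35, 0, 0, 0]

```text
time: 2.85
position: [0.64, -0.1427, 0.0447]
tool_rot: [-0.707, 0.707, 0.001, -0.0]
ft_force: [0.1, 0.5, 0.0]
grip_width: 0.0866
```

carry_out:
  deltas:
    - [1, 0, 0, 0, 0, 0, 0]
    - [1, 0, 0, 0, 0, 0, 0]
    - [1, 0, 0, 0, 0, 0, 0]
    - [1, 0, 0, 0, 0, 0, 0]
    - [1, 0, 0, 0, 0, 0, 0]
    - [1, 0, 0, 0, 0, 0, 0]

```text
time: 3.45
position: [0.6408, -0.1424, 0.0456]
tool_rot: [0.707, -0.707, 0.0, -0.0]
ft_force: [0.6, -0.1, -0.4]
grip_width: 0.0472
```

carry_out:
  deltas:
    - [1, 0, 0, -0.2, 0, 0, 0]
    - [1, 0, 0, -0.7, 0, 0, 0]
    - [1, 0, 0, -1.5, 0, 0, 0]
    - [1, 0, 0, -2.4, 0, 0, 0]
    - [1, 0, 0, -3.3, 0, 0, 0]
    - [1, -0.2, 0.1, -4.1, 0, 0, 0]
    - [1, -0.6, 0.3, -4.7, 0, 0, 0]
    - [1, -1.2, 0.5, -5.0, 0, 0, 0]

```text
time: 4.25
position: [0.6288, -0.1125, 0.1728]
tool_rot: [-0.707, 0.707, -0.002, 0.001]
ft_force: [0.6, -0.2, 0.5]
grip_width: 0.0003
```

carry_out:
  deltas:
    - [1, -0.9, 0.4, -0.1, 0, 0, 0]
    - [1, -2.0, 0.9, -0.2, 0, 0, 0]
    - [1, -3.2, 1.5, -0.2, 0, 0, 0]
    - [1, -4.4, 2.1, -0.2, 0, 0, 0]
    - [1, -5.5, 2.6, -0.2, 0, 0, 0]
    - [1, -6.4, 3.0, -0.2, 0, 0, 0]
    - [1, -7.0, 3.2, -0.2, 0, 0, 0]
    - [1, -7.2, 3.3, -0.2, 0, 0, 0]

```text
time: 5.05
position: [0.5444, 0.0695, 0.1754]
tool_rot: [0.708, -0.706, -0.0, 0.0]
ft_force: [0.7, 0.1, -0.1]
grip_width: 0.0001
```

The grip slipped during the lift, because the opening reads about 0. I'll look before doing anything else.

```bash
cat > snap.py <<'E'
import sys
from h import *
t=sys.argv[1]
for n in ['top','side','wrist']:
    i=camera_info(n); im,d=camera(n); save(n+t+'.png',im); np.savez('/tmp/'+n+t+'.npz',im=im,d=d,K=i['mtx'],o=i['origin'],R=i['rotation'])
E
python3 snap.py 1
```

```text
(no output)
```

View pics/top1.png

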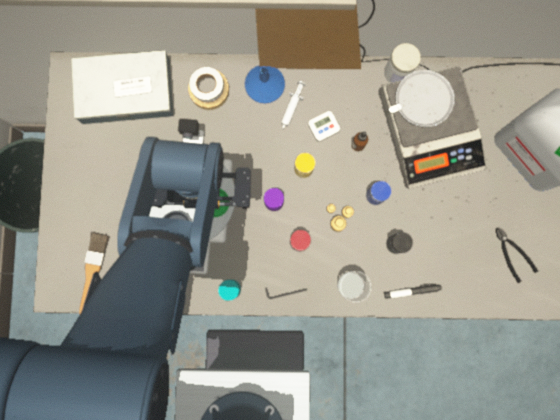

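View pics/side1.png

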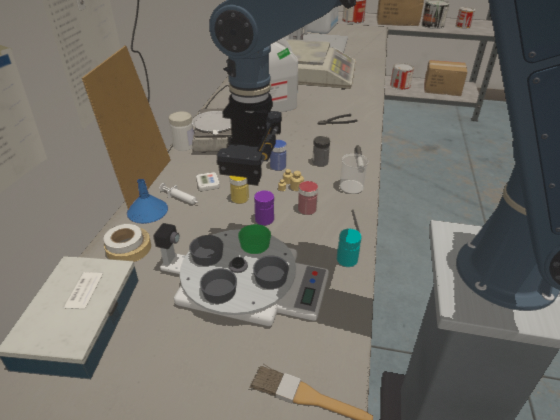

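The yellow jar is still standing at top (163,305), and nothing has been knocked over. The pads only caught the lid, and they may still have been closing. I'll check its position, then grasp it again lower, with more force and longer to settle.

```bash
cat > jar.py <<'E'
import sys
from h import *
np.set_printoptions(precision=4,suppress=True)
t=sys.argv[1]
z=np.load(f'/tmp/top{t}.npz'); P=cloud(dict(mtx=z['K'],origin=z['o'],rotation=z['R']),z['d'])
for a in sys.argv[2:]:
    r,c=map(int,a.split(','))
    W=P[r-22:r+22,c-22:c+22]; h=np.nanmedian(P[r-3:r+4,c-3:c+4,2])
    m=np.nan_to_num(np.abs(W[...,2]-h)<0.006).astype(np.uint8)
    k,l,s,cen=cv2.connectedComponentsWithStats(m); pts=W[l==l[22,22]]
    (cx,cy),rad=cv2.minEnclosingCircle(pts[:,:2].astype(np.float32))
    print(a,'h',h,'mean',pts.mean(0),'circ',cx,cy,rad)
E
python3 jar.py 1 163,305; python3 -c "
import cv2
im=cv2.imread('pics/side1.png')[150:230,210:330]
cv2.imwrite('pics/cropy1.png',cv2.resize(im,None,fx=5,fy=5,interpolation=cv2.INTER_CUBIC))"
```

```text
163,305 h 0.07385994797654405 mean [ 0.6421 -0.1404  0.0741] circ 0.6426088213920593 -0.14042429625988007 0.023572100326418877
```

View pics/cropy1.png

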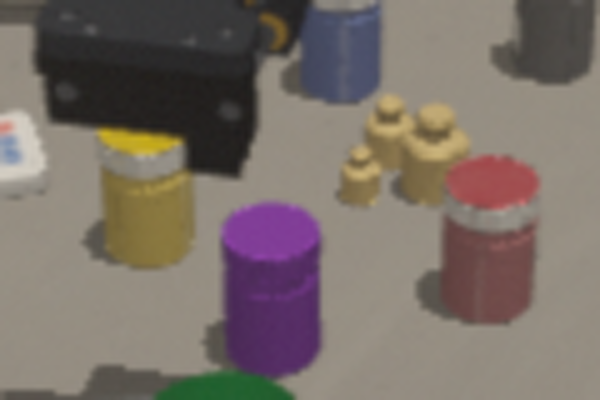

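carry_out:
  deltas:
    - [-1, 0.8, -0.4, 0, 0, 0, 0]
    - [-1, 2.2, -1.0, 0, 0, 0, 0]
    - [-1, 3.9, -1.8, 0, 0, 0, 0]
    - [-1, 5.6, -2.6, 0, 0, 0, 0]
    - [-1, 7.2, -3.3, 0, 0, 0, 0]
    - [-1, 8.1, -3.8, 0, 0, 0, 0]
    - [-1, 8.4, -3.9, 0, 0, 0, 0]
    - [-1, 8.4, -3.9, 0, 0, 0, 0]
  force: 55

```text
time: 6.0
position: [0.6431, -0.1442, 0.1749]
tool_rot: [-0.706, 0.708, 0.0, -0.0]
ft_force: [-0.8, 0.9, 0.4]
grip_width: 0.0562
```

carry_out:
  deltas:
    - [-1, -0.1, 0, 0.4, 0, 0, 0]
    - [-1, -0.1, 0, 1.0, 0, 0, 0]
    - [-1, -0.1, 0, 1.8, 0, 0, 0]
    - [-1, -0.1, 0, 2.6, 0, 0, 0]
    - [-1, -0.1, 0, 3.4, 0, 0, 0]
    - [-1, -0.1, 0, 4.2, 0, 0, 0]
    - [-1, -0.1, 0, 5.2, 0, 0, 0]
    - [-1, -0.1, 0, 5.6, 0, 0, 0]

```text
time: 6.8
position: [0.6403, -0.1368, 0.0327]
tool_rot: [0.708, -0.706, -0.003, 0.001]
ft_force: [-0.6, 1.2, -1.1]
grip_width: 0.0873
```

carry_out:
  deltas:
    - [1, 0, 0, 0, 0, 0, 0]
    - [1, 0, 0, 0, 0, 0, 0]
    - [1, 0, 0, 0, 0, 0, 0]
    - [1, 0, 0, 0, 0, 0, 0]
    - [1, 0, 0, 0, 0, 0, 0]
    - [1, 0, 0, 0, 0, 0, 0]
    - [1, 0, 0, 0, 0, 0, 0]
    - [1, 0, 0, 0, 0, 0, 0]
  force: 50

```text
time: 7.6
position: [0.6437, -0.1403, 0.0361]
tool_rot: [0.707, -0.707, 0.001, -0.0]
ft_force: [-1.1, 0.1, 3.2]
grip_width: 0.0468
```

carry_out:
  deltas:
    - [1, 0, 0, 0, 0, 0, 0]
    - [1, 0, 0, -0.1, 0, 0, 0]
    - [1, 0, 0, -0.3, 0, 0, 0]
    - [1, 0, 0, -0.5, 0, 0, 0]
    - [1, 0, 0, -0.6, 0, 0, 0]

```text
time: 8.1
position: [0.6434, -0.1399, 0.0509]
tool_rot: [0.707, -0.707, 0.0, -0.0]
ft_force: [0.3, -0.2, -2.2]
grip_width: 0.0467
```

The yellow jar is held: the width is steady at 46.7 mm and the measured weight is 2.2 N.

carry_out:
  deltas:
    - [1, 0, 0, -0.3, 0, 0, 0]
    - [1, 0, 0, -1.0, 0, 0, 0]
    - [1, 0, 0, -1.8, 0, 0, 0]
    - [1, 0, 0, -2.6, 0, 0, 0]
    - [1, -0.2, 0.1, -3.4, 0, 0, 0]
    - [1, -0.6, 0.3, -4.1, 0, 0, 0]
    - [1, -1.2, 0.5, -4.5, 0, 0, 0]
    - [1, -1.9, 0.9, -4.6, 0, 0, 0]

```text
time: 8.9
position: [0.6214, -0.0916, 0.1673]
tool_rot: [-0.707, 0.707, -0.001, 0.001]
ft_force: [0.4, 0.1, -3.2]
grip_width: 0.0466
```

carry_out:
  deltas:
    - [1, -0.8, 0.4, 0, 0, 0, 0]
    - [1, -1.9, 0.9, 0, 0, 0, 0]
    - [1, -3.0, 1.4, 0, 0, 0, 0]
    - [1, -4.1, 1.9, 0, 0, 0, 0]
    - [1, -5.1, 2.3, 0, 0, 0, 0]
    - [1, -5.9, 2.7, 0, 0, 0, 0]
    - [1, -6.4, 2.9, 0, 0, 0, 0]
    - [1, -6.5, 3.0, 0, 0, 0, 0]

```text
time: 9.7
position: [0.5444, 0.0719, 0.1655]
tool_rot: [0.708, -0.706, -0.0, 0.0]
ft_force: [0.6, 0.3, -1.6]
grip_width: 0.0467
```

```bash
python3 -c "
from h import *
for i in range(4):
    im,d=camera('wrist' if i%2 else 'side'); o=get_obs(); print(o['time'],o['position'],o['grip_width'],o['ft_force'])
    save('a%d.png'%i,im)
"
```

```text
9.75 [0.54460973 0.07125325 0.16554825] 0.046672258324975686 [-0.8871919  -0.01451627 -2.18042124]
9.8 [0.54542934 0.07032728 0.16556218] 0.046600650167791635 [-0.39241119 -0.57051355 -1.65691377]
9.85 [0.54604134 0.06971638 0.16560582] 0.04625377864070378 [-0.18726288 -1.38418316 -2.04081857]
9.9 [0.54633119 0.06931292 0.16559384] 0.046729388263473434 [ 0.90228988  0.67630118 -1.17470495]
```

View pics/a2.png

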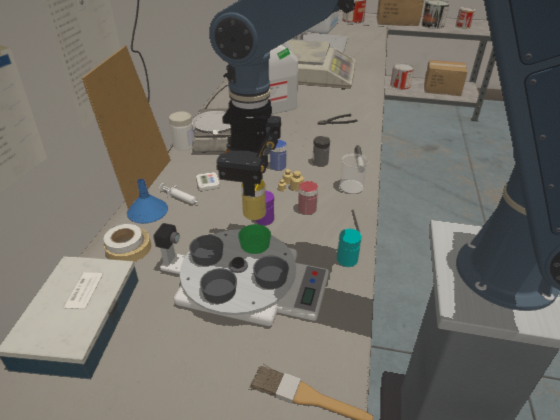

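View pics/a3.png

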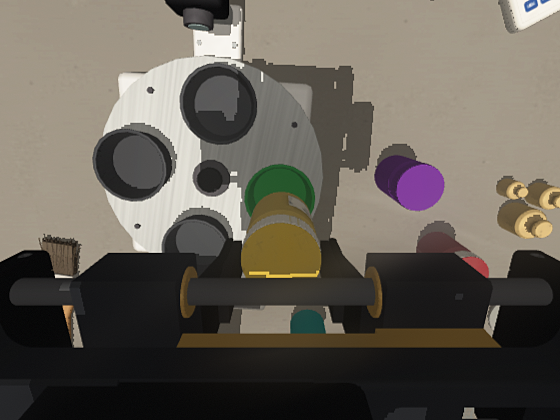

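The jar hangs over the green cup: side (205,255) above the cup at (238,255). Lowering it now.

carry_out:
  deltas:
    - [1, -0.05, 0, 0.4, 0, 0, 0]
    - [1, -0.05, 0, 1.0, 0, 0, 0]
    - [1, -0.05, 0, 1.6, 0, 0, 0]
    - [1, -0.05, 0, 2.2, 0, 0, 0]
    - [1, -0.05, 0, 2.6, 0, 0, 0]
    - [1, -0.05, 0, 2.9, 0, 0, 0]
    - [1, -0.05, 0, 3.1, 0, 0, 0]
    - [1, -0.05, 0, 3.2, 0, 0, 0]

```text
time: 10.7
position: [0.5457, 0.0711, 0.0851]
tool_rot: [0.707, -0.707, -0.0, 0.0]
ft_force: [-0.5, -0.6, -2.0]
grip_width: 0.0462
```

carry_out:
  deltas:
    - [1, 0, 0, 0, 0, 0, 0]
    - [1, 0, 0, 0.05, 0, 0, 0]

```text
time: 10.9
position: [0.5463, 0.0713, 0.0848]
tool_rot: [0.707, -0.707, 0.001, -0.001]
ft_force: [-0.3, -0.3, -2.1]
grip_width: 0.0464
```

carry_out:
  deltas:
    - [1, 0, 0, 0.05, 0, 0, 0]
    - [1, 0, 0, 0.1, 0, 0, 0]
    - [1, 0, 0, 0.1, 0, 0, 0]

```text
time: 11.2
position: [0.5467, 0.0712, 0.084]
tool_rot: [0.707, -0.707, 0.001, -0.001]
ft_force: [-2.8, -1.3, 10.3]
grip_width: 0.0465
```

Contact came at the expected height (TCP 0.084). Releasing and lifting clear.

carry_out:
  deltas:
    - [-0.6, 0, 0, 0, 0, 0, 0]
    - [-0.6, 0, 0, 0, 0, 0, 0]
    - [-0.6, 0, 0, 0, 0, 0, 0]
    - [-0.6, 0, 0, 0, 0, 0, 0]
    - [-0.6, 0, 0, 0, 0, 0, 0]

```text
time: 11.7
position: [0.5456, 0.0713, 0.0815]
tool_rot: [0.707, -0.707, -0.0, 0.0]
ft_force: [-0.5, -0.2, -0.5]
grip_width: 0.0684
```

carry_out:
  deltas:
    - [-0.6, 0, 0, -0.3, 0, 0, 0]
    - [-0.6, 0, 0, -1.0, 0, 0, 0]
    - [-0.6, 0, 0, -2.0, 0, 0, 0]
    - [-0.8, 0, 0, -3.2, 0, 0, 0]
    - [-1, 0.5, 0.2, -3.8, 0, 0, 0]
    - [-1, 1.5, 0.6, -4.0, 0, 0, 0]
    - [-1, 3.0, 1.2, -4.0, 0, 0, 0]
    - [-1, 4.5, 1.8, -4.0, 0, 0, 0]

```text
time: 12.5
position: [0.4997, -0.0426, 0.1821]
tool_rot: [0.708, -0.706, 0.0, 0.0]
ft_force: [0.0, -1.1, -0.2]
grip_width: 0.0867
```

carry_out:
  deltas:
    - [-1, 1.3, 0.5, 0, 0, 0, 0]
    - [-1, 2.4, 1.0, 0, 0, 0, 0]
    - [-1, 3.2, 1.4, 0, 0, 0, 0]
    - [-1, 3.6, 1.6, 0, 0, 0, 0]
    - [-1, 3.6, 1.6, 0, 0, 0, 0]

```text
time: 13.0
position: [0.4599, -0.1324, 0.1817]
tool_rot: [-0.706, 0.708, 0.0, -0.0]
ft_force: [0.5, -0.1, -0.0]
grip_width: 0.0867
```

```bash
python3 snap.py 2;python3 -c "
from h import *
print(get_obs()['position'])"
```

```text
[ 0.4608578  -0.13057403  0.18171356]
```

View pics/top2.png

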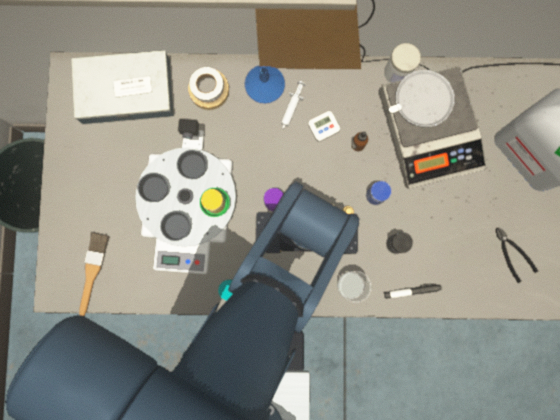

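View pics/side2.png

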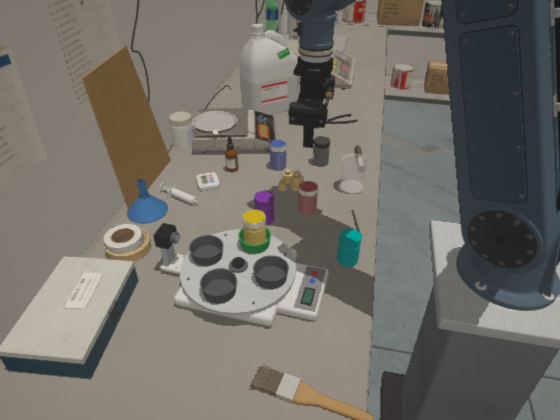

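Yellow stands in the green cup: top (201,212), side (228,255). The gripper is now over the red-lidded jar_magenta at side (197,308). I'll measure the yellow jar and the cups.

```bash
cat > cups.py <<'E'
import sys
from h import *
np.set_printoptions(precision=4,suppress=True)
z=np.load(f'/tmp/top{sys.argv[1]}.npz'); P=cloud(dict(mtx=z['K'],origin=z['o'],rotation=z['R']),z['d'])
ref=np.array([[.5455,.0704],[.4893,.1599],[.5791,.2163],[.6352,.1267]])
for nm,c in zip(['green','c2','c3','c4'],ref):
    r=np.hypot(P[...,0]-c[0],P[...,1]-c[1])
    pts=P[(r<.045)&(P[...,2]>.064)&(P[...,2]<.082)]; tp=P[(r<.04)&(P[...,2]>.105)&(P[...,2]<.14)]
    # robust circle fit with fixed radius
    from scipy.optimize import least_squares
    s=least_squares(lambda q:np.hypot(pts[:,0]-q[0],pts[:,1]-q[1])-.0335,c,loss='soft_l1',f_scale=.003).x if len(pts)>40 else None
    print(nm,'cup',s,len(pts),'jar',tp.mean(0) if len(tp)>20 else None, np.std(tp[:,2]) if len(tp)>20 else '',len(tp))
E
python3 cups.py 2; python3 cups.py 0
```

```text
green cup [0.5465 0.0713] 178 jar [0.5448 0.0697 0.1215] 0.00316352206570759 368
c2 cup [0.4891 0.1597] 182 jar None  0
c3 cup [0.5789 0.2162] 188 jar None  0
c4 cup [0.6352 0.1267] 181 jar None  0
green cup [0.5455 0.0703] 180 jar None  0
c2 cup [0.4893 0.1597] 182 jar None  0
c3 cup [0.579  0.2161] 181 jar None  0
c4 cup [0.6352 0.1265] 179 jar None  0
```

carry_out:
  deltas:
    - [-1, 0, 0, 0.4, 0, 0, 0]
    - [-1, 0, 0, 1.2, 0, 0, 0]
    - [-1, 0, 0, 2.1, 0, 0, 0]
    - [-1, 0, 0, 3.0, 0, 0, 0]
    - [-1, 0, 0, 3.9, 0, 0, 0]
    - [-1, 0, 0, 4.8, 0, 0, 0]
    - [-1, 0, 0, 5.5, 0, 0, 0]
    - [-1, 0, 0, 5.8, 0, 0, 0]

```text
time: 13.95
position: [0.4598, -0.1298, 0.0347]
tool_rot: [0.708, -0.706, -0.002, 0.0]
ft_force: [0.5, 0.0, 0.2]
grip_width: 0.087
```

carry_out:
  deltas:
    - [1, 0, 0, 0, 0, 0, 0]
    - [1, 0, 0, 0, 0, 0, 0]
    - [1, 0, 0, 0, 0, 0, 0]
    - [1, 0, 0, 0, 0, 0, 0]
    - [1, 0, 0, 0, 0, 0, 0]
    - [1, 0, 0, 0, 0, 0, 0]
    - [1, 0, 0, 0, 0, 0, 0]
    - [1, 0, 0, 0, 0, 0, 0]
  force: 50

```text
time: 14.75
position: [0.4611, -0.1315, 0.0372]
tool_rot: [0.707, -0.707, 0.0, -0.0]
ft_force: [-0.1, -1.0, 3.9]
grip_width: 0.0461
```

carry_out:
  deltas:
    - [1, 0, 0, 0, 0, 0, 0]
    - [1, 0, 0, -0.1, 0, 0, 0]
    - [1, 0, 0, -0.3, 0, 0, 0]
    - [1, 0, 0, -0.5, 0, 0, 0]
    - [1, 0, 0, -0.6, 0, 0, 0]

```text
time: 15.25
position: [0.4608, -0.1313, 0.0522]
tool_rot: [0.707, -0.707, 0.0, -0.0]
ft_force: [-0.4, -0.6, -1.3]
grip_width: 0.0465
```

Yellow is seated: its top is at 0.1215 against an expected 0.122. Magenta is held. Carrying it to cup_2.

carry_out:
  deltas:
    - [1, 0, 0, -0.3, 0, 0, 0]
    - [1, 0, 0, -1.0, 0, 0, 0]
    - [1, 0, 0, -1.9, 0, 0, 0]
    - [1, 0, 0, -2.9, 0, 0, 0]
    - [1, -0.2, 0, -3.9, 0, 0, 0]
    - [1, -0.7, -0.1, -4.8, 0, 0, 0]
    - [1, -1.4, -0.1, -5.2, 0, 0, 0]
    - [1, -2.4, -0.2, -5.4, 0, 0, 0]

```text
time: 16.05
position: [0.4663, -0.0715, 0.1886]
tool_rot: [-0.707, 0.708, -0.002, 0.0]
ft_force: [0.0, 0.9, -1.8]
grip_width: 0.0472
```

carry_out:
  deltas:
    - [1, -1.2, -0.1, 0, 0, 0, 0]
    - [1, -2.6, -0.2, 0, 0, 0, 0]
    - [1, -4.1, -0.4, 0, 0, 0, 0]
    - [1, -5.6, -0.5, 0, 0, 0, 0]
    - [1, -7.1, -0.7, 0, 0, 0, 0]
    - [1, -8.3, -0.8, 0, 0, 0, 0]
    - [1, -9.0, -0.9, 0, 0, 0, 0]
    - [1, -9.2, -0.9, 0, 0, 0, 0]

```text
time: 16.85
position: [0.4879, 0.1606, 0.187]
tool_rot: [0.708, -0.706, 0.0, -0.0]
ft_force: [-0.5, -0.3, -0.4]
grip_width: 0.0465
```

carry_out:
  deltas:
    - [1, 0, 0, 0, 0, 0, 0]
    - [1, 0, 0, 0, 0, 0, 0]
    - [1, 0, 0, 0, 0, 0, 0]

```text
time: 17.15
position: [0.488, 0.1577, 0.1868]
tool_rot: [-0.707, 0.708, 0.0, -0.0]
ft_force: [0.1, -0.2, -1.8]
grip_width: 0.0465
```

carry_out:
  deltas:
    - [1, -0.08, -0.04, 0.4, 0, 0, 0]
    - [1, -0.08, -0.04, 1.1, 0, 0, 0]
    - [1, -0.08, -0.04, 1.9, 0, 0, 0]
    - [1, -0.08, -0.04, 2.6, 0, 0, 0]
    - [1, -0.08, -0.04, 3.2, 0, 0, 0]
    - [1, -0.08, -0.04, 3.6, 0, 0, 0]
    - [1, -0.08, -0.04, 3.85, 0, 0, 0]
    - [1, -0.08, -0.04, 3.95, 0, 0, 0]

```text
time: 17.95
position: [0.489, 0.1605, 0.0873]
tool_rot: [-0.707, 0.707, 0.0, -0.0]
ft_force: [-0.1, 1.1, -1.4]
grip_width: 0.0465
```

carry_out:
  deltas:
    - [1, 0, 0, 0.0, 0, 0, 0]
    - [1, 0, 0, 0.04, 0, 0, 0]
    - [1, 0, 0, 0.08, 0, 0, 0]
    - [1, 0, 0, 0.08, 0, 0, 0]

```text
time: 18.35
position: [0.4894, 0.1608, 0.0863]
tool_rot: [0.707, -0.707, 0.0, -0.0]
ft_force: [-0.2, -0.3, -0.7]
grip_width: 0.0466
```

carry_out:
  deltas:
    - [1, 0, 0, 0.04, 0, 0, 0]
    - [1, 0, 0, 0.08, 0, 0, 0]
    - [1, 0, 0, 0.08, 0, 0, 0]

```text
time: 18.65
position: [0.4895, 0.1608, 0.0851]
tool_rot: [0.707, -0.707, 0.0, -0.0]
ft_force: [-1.4, -0.9, 6.9]
grip_width: 0.0465
```

carry_out:
  deltas:
    - [-0.6, 0, 0, 0, 0, 0, 0]
    - [-0.6, 0, 0, 0, 0, 0, 0]
    - [-0.6, 0, 0, 0, 0, 0, 0]
    - [-0.6, 0, 0, 0, 0, 0, 0]
    - [-0.6, 0, 0, 0, 0, 0, 0]

```text
time: 19.15
position: [0.4891, 0.1608, 0.0838]
tool_rot: [0.707, -0.707, -0.0, 0.0]
ft_force: [-0.6, -0.2, 0.4]
grip_width: 0.0684
```

carry_out:
  deltas:
    - [-0.6, 0, 0, -0.3, 0, 0, 0]
    - [-0.6, 0, 0, -1.0, 0, 0, 0]
    - [-0.6, 0, 0, -2.0, 0, 0, 0]
    - [-0.6, 0, 0, -3.2, 0, 0, 0]
    - [-1, 0.4, -0.1, -3.9, 0, 0, 0]
    - [-1, 1.4, -0.3, -4.1, 0, 0, 0]
    - [-1, 3.0, -0.5, -4.1, 0, 0, 0]
    - [-1, 4.8, -0.9, -4.1, 0, 0, 0]

```text
time: 19.95
position: [0.5114, 0.0405, 0.1875]
tool_rot: [0.708, -0.706, 0.0, -0.0]
ft_force: [0.8, 0.2, -0.7]
grip_width: 0.0858
```

carry_out:
  deltas:
    - [-1, 1.9, -0.3, 0, 0, 0, 0]
    - [-1, 3.8, -0.7, 0, 0, 0, 0]
    - [-1, 5.7, -1.0, 0, 0, 0, 0]
    - [-1, 7.6, -1.4, 0, 0, 0, 0]
    - [-1, 9.5, -1.7, 0, 0, 0, 0]
    - [-1, 11.4, -2.1, 0, 0, 0, 0]
    - [-1, 12.9, -2.4, 0, 0, 0, 0]
    - [-1, 13.9, -2.5, 0, 0, 0, 0]

```text
time: 20.75
position: [0.5748, -0.3103, 0.1869]
tool_rot: [-0.706, 0.708, -0.001, -0.0]
ft_force: [-0.8, -0.1, 0.3]
grip_width: 0.0869
```

carry_out:
  deltas:
    - [-1, 0.4, -0.1, 0, 0, 0, 0]
    - [-1, 0.4, -0.1, 0, 0, 0, 0]
    - [-1, 0.4, -0.1, 0, 0, 0, 0]

```text
time: 21.05
position: [0.5764, -0.3151, 0.1864]
tool_rot: [0.707, -0.707, -0.001, -0.0]
ft_force: [0.3, 0.6, 0.1]
grip_width: 0.0868
```

```bash
python3 snap.py 3;python3 cups.py 3; python3 -c "
from h import *
print(get_obs()['position'])"
```

```text
green cup [0.5465 0.0713] 131 jar [0.5448 0.0696 0.1216] 0.0032446901585301926 366
c2 cup [0.4899 0.1614] 174 jar [0.4883 0.1591 0.1217] 0.0030100684970583718 376
c3 cup [0.5788 0.2162] 186 jar None  0
c4 cup [0.6353 0.1268] 176 jar None  0
[ 0.57672404 -0.31475875  0.1867026 ]
```

View pics/top3.png

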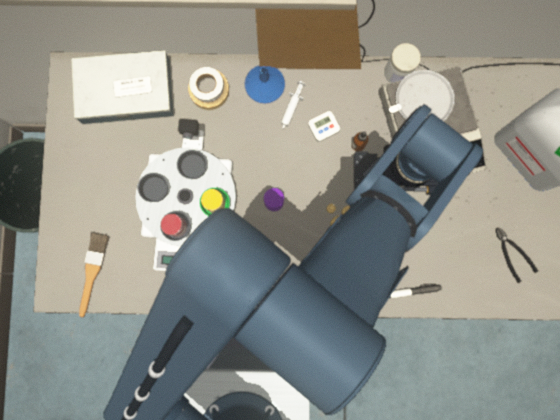

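View pics/side3.png

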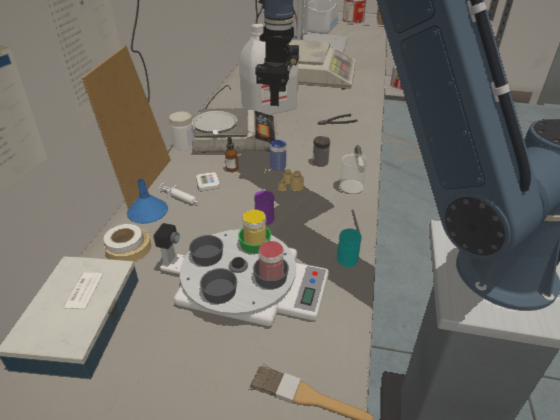

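Magenta stands in cup_2: top (224,172), with its top at 0.1217. The turntable has not turned. Now the blue jar.

carry_out:
  deltas:
    - [-1, 0.13, 0, 0.4, 0, 0, 0]
    - [-1, 0.13, 0, 1.2, 0, 0, 0]
    - [-1, 0.13, 0, 2.1, 0, 0, 0]
    - [-1, 0.13, 0, 3.0, 0, 0, 0]
    - [-1, 0.13, 0, 3.9, 0, 0, 0]
    - [-1, 0.13, 0, 4.8, 0, 0, 0]
    - [-1, 0.13, 0, 5.5, 0, 0, 0]
    - [-1, 0.13, 0, 5.85, 0, 0, 0]

```text
time: 22.0
position: [0.5755, -0.3184, 0.0378]
tool_rot: [0.707, -0.707, -0.002, 0.0]
ft_force: [-0.3, 0.6, -0.3]
grip_width: 0.0873
```

carry_out:
  deltas:
    - [1, 0, 0, 0, 0, 0, 0]
    - [1, 0, 0, 0, 0, 0, 0]
    - [1, 0, 0, 0, 0, 0, 0]
    - [1, 0, 0, 0, 0, 0, 0]
    - [1, 0, 0, 0, 0, 0, 0]
    - [1, 0, 0, 0, 0, 0, 0]
    - [1, 0, 0, 0, 0, 0, 0]
    - [1, 0, 0, 0, 0, 0, 0]
  force: 50

```text
time: 22.8
position: [0.5771, -0.3199, 0.0408]
tool_rot: [0.707, -0.707, 0.0, -0.0]
ft_force: [0.3, 1.1, 3.5]
grip_width: 0.0466
```

carry_out:
  deltas:
    - [1, 0, 0, 0, 0, 0, 0]
    - [1, 0, 0, -0.1, 0, 0, 0]
    - [1, 0, 0, -0.3, 0, 0, 0]
    - [1, 0, 0, -0.5, 0, 0, 0]
    - [1, 0, 0, -0.6, 0, 0, 0]

```text
time: 23.3
position: [0.5769, -0.3203, 0.0556]
tool_rot: [0.707, -0.707, 0.0, 0.0]
ft_force: [-0.3, 0.3, -1.9]
grip_width: 0.0468
```

carry_out:
  deltas:
    - [1, 0, 0, -0.4, 0, 0, 0]
    - [1, 0, 0, -1.2, 0, 0, 0]
    - [1, 0, 0, -2.2, 0, 0, 0]
    - [1, 0, 0, -3.3, 0, 0, 0]
    - [1, -0.2, 0, -4.4, 0, 0, 0]
    - [1, -0.7, 0, -5.3, 0, 0, 0]
    - [1, -1.5, 0, -5.8, 0, 0, 0]
    - [1, -2.6, 0, -5.9, 0, 0, 0]

```text
time: 24.1
position: [0.5777, -0.2552, 0.2051]
tool_rot: [-0.707, 0.708, -0.002, 0.0]
ft_force: [0.3, 0.4, -2.6]
grip_width: 0.0464
```

carry_out:
  deltas:
    - [1, -1.4, 0, 0, 0, 0, 0]
    - [1, -2.9, 0, 0, 0, 0, 0]
    - [1, -4.4, 0, 0, 0, 0, 0]
    - [1, -5.9, 0, 0, 0, 0, 0]
    - [1, -7.4, 0, 0, 0, 0, 0]
    - [1, -8.9, 0, 0, 0, 0, 0]
    - [1, -10.4, -0.1, 0, 0, 0, 0]
    - [1, -11.9, -0.1, 0, 0, 0, 0]

```text
time: 24.9
position: [0.5782, 0.045, 0.2026]
tool_rot: [0.707, -0.707, -0.0, 0.0]
ft_force: [0.6, 0.1, -1.5]
grip_width: 0.0466
```

carry_out:
  deltas:
    - [1, -1.5, 0, 0, 0, 0, 0]
    - [1, -3.0, 0, 0, 0, 0, 0]
    - [1, -4.4, 0, 0, 0, 0, 0]
    - [1, -5.6, 0, 0, 0, 0, 0]
    - [1, -6.5, 0, 0, 0, 0, 0]
    - [1, -6.9, 0, 0, 0, 0, 0]
    - [1, -7.0, 0, 0, 0, 0, 0]
    - [1, -7.0, 0, 0, 0, 0, 0]

```text
time: 25.7
position: [0.5786, 0.2172, 0.2025]
tool_rot: [0.707, -0.707, -0.0, 0.001]
ft_force: [-0.2, -0.5, -1.8]
grip_width: 0.0463
```

carry_out:
  deltas:
    - [1, 0, 0, 0, 0, 0, 0]
    - [1, 0, 0, 0, 0, 0, 0]
    - [1, 0, 0, 0, 0, 0, 0]

```text
time: 26.0
position: [0.5793, 0.2166, 0.2028]
tool_rot: [-0.707, 0.707, -0.0, -0.0]
ft_force: [0.0, -0.2, -2.6]
grip_width: 0.0464
```

carry_out:
  deltas:
    - [1, 0, 0, 0.4, 0, 0, 0]
    - [1, 0, 0, 1.1, 0, 0, 0]
    - [1, 0, 0, 1.9, 0, 0, 0]
    - [1, 0, 0, 2.7, 0, 0, 0]
    - [1, 0, 0, 3.4, 0, 0, 0]
    - [1, 0, 0, 3.95, 0, 0, 0]
    - [1, 0, 0, 4.3, 0, 0, 0]
    - [1, 0, 0, 4.45, 0, 0, 0]

```text
time: 26.8
position: [0.5787, 0.2173, 0.0903]
tool_rot: [0.707, -0.707, -0.0, 0.001]
ft_force: [0.7, 0.6, -1.2]
grip_width: 0.0468
```

carry_out:
  deltas:
    - [1, 0, 0, 0.04, 0, 0, 0]
    - [1, 0, 0, 0.08, 0, 0, 0]
    - [1, 0, 0, 0.12, 0, 0, 0]
    - [1, 0, 0, 0.12, 0, 0, 0]

```text
time: 27.2
position: [0.5795, 0.2176, 0.089]
tool_rot: [0.707, -0.707, 0.0, -0.0]
ft_force: [-0.5, 0.5, -1.0]
grip_width: 0.0464
```

carry_out:
  deltas:
    - [1, 0, 0, 0.04, 0, 0, 0]
    - [1, 0, 0, 0.08, 0, 0, 0]
    - [1, 0, 0, 0.08, 0, 0, 0]

```text
time: 27.5
position: [0.5803, 0.2178, 0.0887]
tool_rot: [0.707, -0.707, 0.001, -0.001]
ft_force: [-1.7, -0.4, 8.4]
grip_width: 0.0469
```

carry_out:
  deltas:
    - [-0.6, 0, 0, 0, 0, 0, 0]
    - [-0.6, 0, 0, 0, 0, 0, 0]
    - [-0.6, 0, 0, 0, 0, 0, 0]
    - [-0.6, 0, 0, 0, 0, 0, 0]
    - [-0.6, 0, 0, 0, 0, 0, 0]

```text
time: 28.0
position: [0.579, 0.2175, 0.0862]
tool_rot: [0.707, -0.707, -0.0, 0.0]
ft_force: [-0.3, 0.3, -0.1]
grip_width: 0.0688
```

carry_out:
  deltas:
    - [-0.6, 0, 0, -0.3, 0, 0, 0]
    - [-0.6, 0, 0, -1.0, 0, 0, 0]
    - [-0.6, 0, 0, -2.0, 0, 0, 0]
    - [-0.6, 0, 0, -3.2, 0, 0, 0]
    - [-1, 0.3, 0.1, -4.0, 0, 0, 0]
    - [-1, 1.2, 0.3, -4.3, 0, 0, 0]
    - [-1, 2.7, 0.6, -4.4, 0, 0, 0]
    - [-1, 4.5, 1.0, -4.4, 0, 0, 0]

```text
time: 28.8
position: [0.5549, 0.1049, 0.1979]
tool_rot: [0.708, -0.706, 0.001, -0.001]
ft_force: [0.7, 0.1, -0.7]
grip_width: 0.086
```

carry_out:
  deltas:
    - [-1, 1.8, 0.4, 0, 0, 0, 0]
    - [-1, 3.6, 0.8, 0, 0, 0, 0]
    - [-1, 5.4, 1.1, 0, 0, 0, 0]
    - [-1, 7.2, 1.5, 0, 0, 0, 0]
    - [-1, 9.0, 1.9, 0, 0, 0, 0]
    - [-1, 10.8, 2.2, 0, 0, 0, 0]
    - [-1, 12.6, 2.6, 0, 0, 0, 0]
    - [-1, 14.4, 3.0, 0, 0, 0, 0]

```text
time: 29.6
position: [0.4788, -0.2569, 0.1972]
tool_rot: [0.707, -0.707, 0.0, -0.0]
ft_force: [1.2, -0.4, 0.6]
grip_width: 0.0871
```

carry_out:
  deltas:
    - [-1, 1.7, 0.3, 0, 0, 0, 0]
    - [-1, 3.1, 0.6, 0, 0, 0, 0]
    - [-1, 4.1, 0.8, 0, 0, 0, 0]
    - [-1, 4.5, 0.9, 0, 0, 0, 0]
    - [-1, 4.5, 0.9, 0, 0, 0, 0]
    - [-1, 4.5, 0.9, 0, 0, 0, 0]

```text
time: 30.2
position: [0.4568, -0.3661, 0.1965]
tool_rot: [0.707, -0.707, -0.001, -0.0]
ft_force: [-0.3, 0.7, 0.3]
grip_width: 0.087
```

```bash
python3 snap.py 4;python3 cups.py 4; python3 -c "
from h import *
print(get_obs()['position'])"
```

```text
green cup [0.5465 0.0712] 171 jar [0.5449 0.0698 0.1214] 0.0031418128029584206 365
c2 cup [0.4898 0.1613] 173 jar [0.4883 0.1592 0.1218] 0.002904026481840991 375
c3 cup [0.5805 0.2185] 159 jar [0.5788 0.2171 0.125 ] 0.0038667008853208694 380
c4 cup [0.6353 0.1267] 179 jar None  0
[ 0.45717058 -0.3657832   0.19659026]
```

View pics/side4.png

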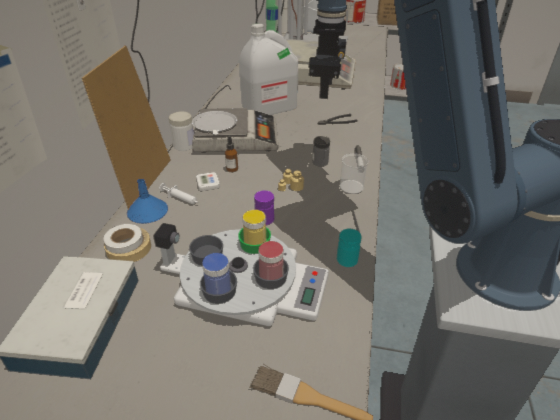

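View pics/wrist4.png

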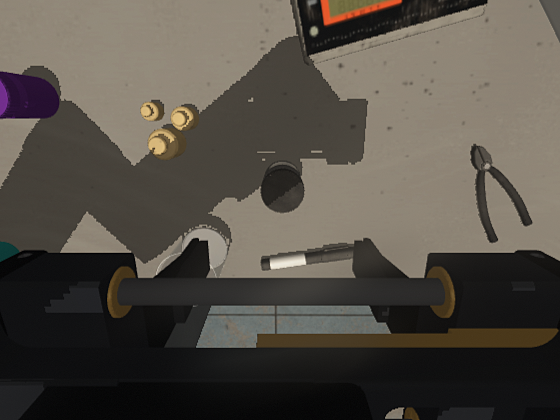

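Blue stands in cup_3, with its top at 0.125. The wrist picture shows the black jar at (187,282), centred sideways. Now the black jar.

carry_out:
  deltas:
    - [-1, 0.05, 0, 0.4, 0, 0, 0]
    - [-1, 0.05, 0, 1.2, 0, 0, 0]
    - [-1, 0.05, 0, 2.2, 0, 0, 0]
    - [-1, 0.05, 0, 3.2, 0, 0, 0]
    - [-1, 0.05, 0, 4.2, 0, 0, 0]
    - [-1, 0.05, 0, 5.1, 0, 0, 0]
    - [-1, 0.05, 0, 5.9, 0, 0, 0]
    - [-1, 0.05, 0, 6.25, 0, 0, 0]

```text
time: 31.15
position: [0.4558, -0.3668, 0.0378]
tool_rot: [0.708, -0.707, -0.002, -0.0]
ft_force: [-1.1, -0.3, 0.6]
grip_width: 0.0867
```

carry_out:
  deltas:
    - [1, 0, 0, 0, 0, 0, 0]
    - [1, 0, 0, 0, 0, 0, 0]
    - [1, 0, 0, 0, 0, 0, 0]
    - [1, 0, 0, 0, 0, 0, 0]
    - [1, 0, 0, 0, 0, 0, 0]
    - [1, 0, 0, 0, 0, 0, 0]
    - [1, 0, 0, 0, 0, 0, 0]
    - [1, 0, 0, 0, 0, 0, 0]
  force: 50

```text
time: 31.95
position: [0.457, -0.3687, 0.0408]
tool_rot: [0.707, -0.707, 0.0, -0.0]
ft_force: [0.3, 1.0, 4.7]
grip_width: 0.0468
```

carry_out:
  deltas:
    - [1, 0, 0, 0, 0, 0, 0]
    - [1, 0, 0, -0.1, 0, 0, 0]
    - [1, 0, 0, -0.3, 0, 0, 0]
    - [1, 0, 0, -0.5, 0, 0, 0]
    - [1, 0, 0, -0.6, 0, 0, 0]

```text
time: 32.45
position: [0.4569, -0.369, 0.0556]
tool_rot: [0.707, -0.707, 0.0, 0.0]
ft_force: [-0.4, 0.8, -2.0]
grip_width: 0.0466
```

carry_out:
  deltas:
    - [1, 0, 0, -0.4, 0, 0, 0]
    - [1, 0, 0, -1.2, 0, 0, 0]
    - [1, 0, 0, -2.2, 0, 0, 0]
    - [1, 0, 0, -3.3, 0, 0, 0]
    - [1, -0.2, -0.1, -4.4, 0, 0, 0]
    - [1, -0.7, -0.2, -5.3, 0, 0, 0]
    - [1, -1.5, -0.5, -5.8, 0, 0, 0]
    - [1, -2.6, -0.9, -5.9, 0, 0, 0]

```text
time: 33.25
position: [0.4803, -0.3052, 0.2057]
tool_rot: [-0.707, 0.708, -0.003, -0.0]
ft_force: [0.7, 0.5, -1.6]
grip_width: 0.0465
```

carry_out:
  deltas:
    - [1, -1.3, -0.5, 0, 0, 0, 0]
    - [1, -2.7, -1.0, 0, 0, 0, 0]
    - [1, -4.1, -1.5, 0, 0, 0, 0]
    - [1, -5.5, -2.0, 0, 0, 0, 0]
    - [1, -6.9, -2.5, 0, 0, 0, 0]
    - [1, -8.3, -3.0, 0, 0, 0, 0]
    - [1, -9.7, -3.5, 0, 0, 0, 0]
    - [1, -11.1, -4.0, 0, 0, 0, 0]

```text
time: 34.05
position: [0.5793, -0.0247, 0.2034]
tool_rot: [0.707, -0.707, 0.0, -0.0]
ft_force: [0.2, -0.4, -1.4]
grip_width: 0.0466
```

carry_out:
  deltas:
    - [1, -1.3, -0.5, 0, 0, 0, 0]
    - [1, -2.6, -1.0, 0, 0, 0, 0]
    - [1, -3.8, -1.4, 0, 0, 0, 0]
    - [1, -4.9, -1.8, 0, 0, 0, 0]
    - [1, -5.7, -2.1, 0, 0, 0, 0]
    - [1, -6.1, -2.2, 0, 0, 0, 0]
    - [1, -6.1, -2.2, 0, 0, 0, 0]
    - [1, -6.1, -2.2, 0, 0, 0, 0]

```text
time: 34.85
position: [0.6336, 0.1255, 0.2028]
tool_rot: [0.707, -0.707, -0.0, 0.001]
ft_force: [-0.1, -0.2, -2.3]
grip_width: 0.0465
```

carry_out:
  deltas:
    - [1, 0, 0, 0, 0, 0, 0]
    - [1, 0, 0, 0, 0, 0, 0]
    - [1, 0, 0, 0, 0, 0, 0]

```text
time: 35.15
position: [0.6341, 0.1254, 0.2029]
tool_rot: [-0.707, 0.707, -0.0, -0.0]
ft_force: [-0.6, 0.2, -1.3]
grip_width: 0.0464
```

carry_out:
  deltas:
    - [1, 0, 0, 0.4, 0, 0, 0]
    - [1, 0, 0, 1.1, 0, 0, 0]
    - [1, 0, 0, 1.9, 0, 0, 0]
    - [1, 0, 0, 2.7, 0, 0, 0]
    - [1, 0, 0, 3.4, 0, 0, 0]
    - [1, 0, 0, 3.95, 0, 0, 0]
    - [1, 0, 0, 4.3, 0, 0, 0]
    - [1, 0, 0, 4.45, 0, 0, 0]

```text
time: 35.95
position: [0.6337, 0.1262, 0.0903]
tool_rot: [0.707, -0.707, -0.001, 0.001]
ft_force: [-0.4, 0.9, -2.3]
grip_width: 0.0469
```

carry_out:
  deltas:
    - [1, 0, 0, 0.04, 0, 0, 0]
    - [1, 0, 0, 0.08, 0, 0, 0]
    - [1, 0, 0, 0.12, 0, 0, 0]
    - [1, 0, 0, 0.14, 0, 0, 0]

```text
time: 36.35
position: [0.6348, 0.1264, 0.0888]
tool_rot: [0.707, -0.707, 0.001, -0.001]
ft_force: [0.8, 1.1, 1.7]
grip_width: 0.0465
```

carry_out:
  deltas:
    - [1, 0, 0, 0.04, 0, 0, 0]
    - [1, 0, 0, 0.04, 0, 0, 0]

```text
time: 36.55
position: [0.6353, 0.1265, 0.0888]
tool_rot: [0.707, -0.707, 0.001, -0.001]
ft_force: [-0.7, 0.3, 5.8]
grip_width: 0.0465
```

carry_out:
  deltas:
    - [-0.6, 0, 0, 0, 0, 0, 0]
    - [-0.6, 0, 0, 0, 0, 0, 0]
    - [-0.6, 0, 0, 0, 0, 0, 0]
    - [-0.6, 0, 0, 0, 0, 0, 0]
    - [-0.6, 0, 0, 0, 0, 0, 0]

```text
time: 37.05
position: [0.634, 0.1262, 0.0867]
tool_rot: [0.707, -0.707, -0.0, 0.0]
ft_force: [-0.7, -0.0, -0.4]
grip_width: 0.0686
```

carry_out:
  deltas:
    - [-0.6, 0, 0, -0.3, 0, 0, 0]
    - [-0.6, 0, 0, -1.0, 0, 0, 0]
    - [-0.6, 0, 0, -2.0, 0, 0, 0]
    - [-0.6, 0, 0, -3.2, 0, 0, 0]
    - [-1, 0.3, 0.1, -4.2, 0, 0, 0]
    - [-1, 1.2, 0.3, -4.7, 0, 0, 0]
    - [-1, 2.7, 0.6, -4.8, 0, 0, 0]
    - [-1, 4.5, 1.0, -4.8, 0, 0, 0]

```text
time: 37.85
position: [0.61, 0.0138, 0.2088]
tool_rot: [0.708, -0.706, 0.001, -0.001]
ft_force: [-0.0, -0.8, 0.7]
grip_width: 0.0861
```

carry_out:
  deltas:
    - [-1, 1.5, 0.4, 0, 0, 0, 0]
    - [-1, 3.0, 0.8, 0, 0, 0, 0]
    - [-1, 4.5, 1.1, 0, 0, 0, 0]
    - [-1, 5.8, 1.4, 0, 0, 0, 0]
    - [-1, 6.6, 1.6, 0, 0, 0, 0]
    - [-1, 7.0, 1.7, 0, 0, 0, 0]
    - [-1, 7.0, 1.7, 0, 0, 0, 0]

```text
time: 38.55
position: [0.5667, -0.1623, 0.2073]
tool_rot: [-0.707, 0.708, -0.0, 0.0]
ft_force: [-0.3, -0.2, 0.2]
grip_width: 0.087
```

```bash
python3 snap.py 5;python3 cups.py 5; python3 jar.py 5 198,274; python3 -c "
import cv2
a=cv2.imread('pics/side5.png')[180:320,150:340]; cv2.imwrite('pics/crop5.png',cv2.resize(a,None,fx=4,fy=4,interpolation=cv2.INTER_CUBIC))"
```

```text
green cup [0.5467 0.0713] 185 jar [0.5448 0.0697 0.1217] 0.0032556632723651237 368
c2 cup [0.4899 0.1614] 174 jar [0.4883 0.1591 0.1218] 0.0029841241618290474 375
c3 cup [0.5804 0.2187] 162 jar [0.5789 0.2169 0.1252] 0.004029770222494857 380
c4 cup [0.6371 0.1282] 157 jar [0.6343 0.1262 0.1247] 0.004486507527003566 378
198,274 h 0.6229471710249003 mean [ 0.4904 -0.0819  0.6248] circ 0.49119091033935547 -0.08375938981771469 0.022422604262828827
```

View pics/top5.png

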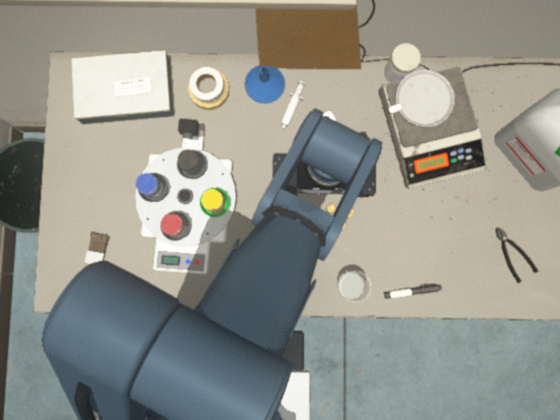

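View pics/side5.png

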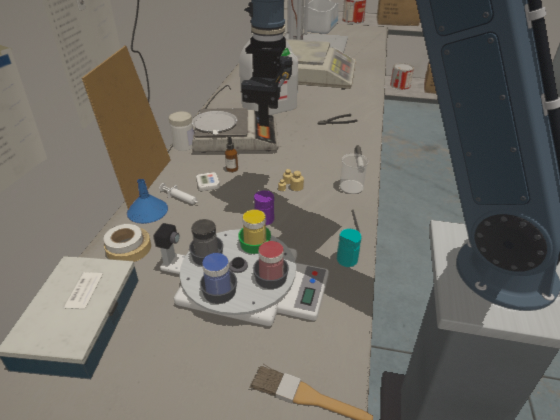

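View pics/crop5.png

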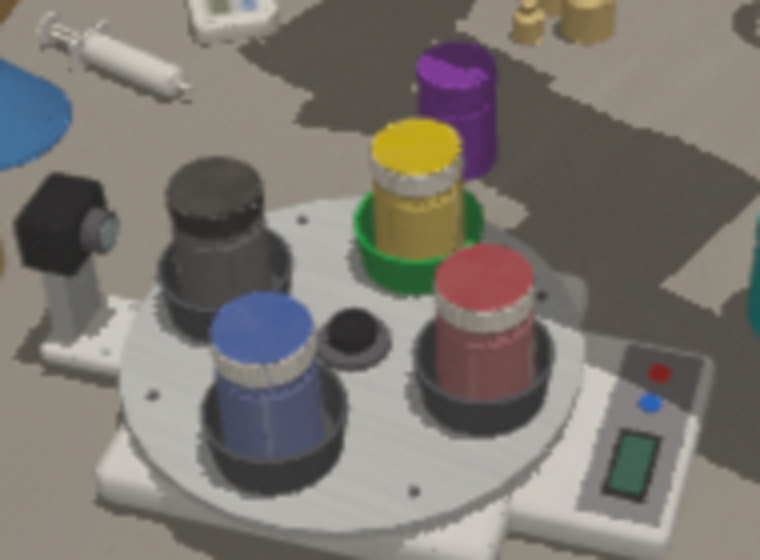

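All four jars stand in the right cups, in top (row, col): yellow (201,212), red (224,172), blue (185,148), black (163,191). The beaker (286,353) and the dropper bottle (side (160,231)) are still standing in place. One last check of height and tilt, then I'll hand in.

Run:
```python
from h import *
z=np.load('/tmp/top5.npz'); P=cloud(dict(mtx=z['K'],origin=z['o'],rotation=z['R']),z['d'])
for n,c,h in [('y',(.545,.0697),.122),('m',(.488,.159),.122),('bl',(.579,.217),.126),('bk',(.634,.126),.126)]:
    p=P[(np.hypot(P[...,0]-c[0],P[...,1]-c[1])<.019)&(abs(P[...,2]-h)<.015)]
    A=np.c_[p[:,:2]-c,np.ones(len(p))]; s=np.linalg.lstsq(A,p[:,2],rcond=None)[0]
    print(n,'top',np.median(p[:,2]).round(4),'want',h,'tilt deg',np.degrees(np.hypot(*s[:2])).round(1))
print(hand_in())
```

```text
y top 0.1222 want 0.122 tilt deg 1.1
m top 0.1222 want 0.122 tilt deg 1.6
bl top 0.1263 want 0.126 tilt deg 0.4
bk top 0.1259 want 0.126 tilt deg 2.3
the job is handed in; nothing more can be done
None
```

All four jars are standing upright in their cups and the job is handed in, at about 39 s of the 99 s allowed. I placed them in the order asked, going clockwise: yellow in the green cup, magenta (red lid), blue straight across from yellow, then black.

- **Slip:** my first grasp of the yellow jar failed because I lifted before the fingers had finished closing. The jar stayed standing where it was, and I picked it up again with a lower, longer and firmer grip.
- **Seating:** the last depth check put every lid within 0.3 mm of its fully-down height. Fitted tilts were 0.4–2.3°, which I take to be measurement noise.
- **Surroundings:** the last pictures show the beaker and the dropper bottle still standing in their original places. The turntable did not visibly turn. The purple and turquoise look-alikes were left alone.

Apart from that first slip, none of my checks failed or disagreed.

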